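# Re-zero, reset and set a polisher speed dial

## Robot

A 6-joint arm with a two-finger parallel gripper is mounted at the origin on the work surface. World frame = base frame: x ahead of the robot, y to its left, z up, the work surface at z = 0. Lengths are in mm, angles in degrees, forces in N, time in s.
With the tool pointing down it reaches from about 350 to 875 mm from the base axis. Payload 15.5 kg.
Tool frame: the origin (TCP) lies on the centre line of the jaws, within the pads' length; the fingertips stand 8 mm ahead of it and the grasp point (between the pads) lies 11 mm behind it; x points along the fingers, y is the direction in which the jaws open and shut, and the axes are right-handed (so a half turn about x gives the same grasp; the last joint's range is limited). The gripper opens to 85 mm and grips with 20 to 120 N. Pads are 22 mm wide; open, the fingers measure 114 mm over their backs; the gripper's body (76 mm by 85 mm) begins 54 mm behind the grasp point. The pads swing forward as they close: fully open they stand 13 mm farther back than shut.
Start: joints at [-71.992, 28.281, 77.091, -0, 74.628, -5.472], TCP at [249.017, -573.251, 239.277] pointing down, gripper open.
Joint ranges: [-166.48, 166.48], [-47.26, 123.95], [12.59, 153.08], [-70.14, 250.14], [6.76, 159.57], [-176.63, 176.63]. Speed limits (degrees/s): [108.29, 108.29, 147.25, 172.46, 172.46, 172.46].

## Interface

Orientations are given as a 3x3 rotation matrix whose columns are the frame's x, y, z axes.
In Python, from station import robot gives the robot as it stands.
- The arm moves only by the tool step_arm, never from a script. Its argument "rows" is a list that holds one entry, the list of rows, each a list of 5 numbers: the finger opening in m, from 0 to 0.0854, then the shift along the tool's x, y, z in m, then the turn about the tool's x in degrees. In form: [[[claw, dx, dy, dz, roll], ...]]. A call has 1 to 10 rows; each row is the pose to reach, as a shift and turn from the pose measured when the call began, along the tool's axes at that moment; what a row does not reach only later rows make up. A row lasts 1/12 s, in which the tool goes at most 41.7 mm and 7.16 degrees, less where a joint would pass 70% of its speed; a pose out of reach is approached as far as the arm can. A call with a gripper value outside its range is refused whole. The fingers move at their own pace and stop on an object; "squeeze" is the grip in N (left out, the last holds). Time passes only in rows, so rows that repeat a pose let the fingers close. It gives the time, the measured TCP pose, the force and the opening at its end, in the units of the state.
- robot.state(): the state, without advancing time (a new reading comes with each control period).
- robot.grab_frame(name): name is "scene" or "side" or "wrist"; returns a dict with "color" (480x640x3 uint8, blue, green, red), "mtx" (3x3 intrinsics, pixels), "cam_to_world" (4x4, takes a point from camera to world coordinates). Camera axes: x right, y up, looking along -z (the intrinsics and any distortion apply to the point x, -y, -z); pixel columns grow to the right and rows downward; lengths in mm; the calibration is good to about 2 mm. A picture is of the moment at which its call begins. There is no depth.
- robot.hand_in(): hands the job in, once; it reports no verdict.
The state is a dict: "t": time; "joint_pos": joint angles; "qvel": joint speeds; "effort": joint torques, N m; "tcp_pos": TCP position; "eef_rot": TCP orientation; "wrist_force": force on the tool from outside, world axes, zero at the start; "torque": the same for the moment, N m; "finger_gap": opening from 0.0 (shut) to 1.0 (fully open).
Only numpy, scipy, OpenCV 4.12 (cv2) and the standard library are available. Lean on these libraries where they do the work, as an engineer would, in place of code of your own. Each camera call takes 0.05 s, during which the arm holds its last target. There are 200 camera calls.

## Task

The bench polisher has tripped: gently push the fin of its speed dial anticlockwise (seen from above) all the way back to the stop, press the round reset button on the same box and let it come back up, then push the fin clockwise four clicks from the stop and leave the dial sitting in that fourth click. Push only with the outside of the fingers: never pinch the fin, and leave the oil can, spanner and washer alone.

Things in the scene. Friction and masses are not known exactly. Their poses are not given: they have to be found in the camera images.
- dial_centre (a point): On the speed dial's axis, level with the disc's top face, 101 mm above the bench; fixed to the control box and sharing its axes (z up). The dial is a bare metal disc 100 mm across, 10 mm thick, flat on the box top, with one upright black radial fin: 14 mm thick, 29 mm high above the disc, from 6 to 48 mm from the axis. The rest of the disc is bare.
- speed_dial (a joint): Dial angle in rad, growing clockwise from above. 0 is the anticlockwise stop; at q the fin points 120 degrees minus q anticlockwise of the box's x axis. Spring clicks lie every 0.698 rad (40 deg), 0 to 4.19 (sixth, end stop); the fourth is 2.79. Pushed past the crest half-way between two clicks, the dial snaps on into the next, ahead of the finger, and stays.
- fin_end (a point): Middle of the fin's outer end face, 48 mm from the dial's axis, 15 mm above the disc; turns with the dial. Passing a click takes about 5 N of fingertip push 36 mm from the axis. Seven white bars on the box around the disc, 61 mm from the axis, mark the clicks; the most anticlockwise bar is the stop (zero).
- fin_cw_side: The fin's flank on its clockwise side (38 x 5 x 27 mm plate), pushed to turn the dial anticlockwise. Origin at its centre, 27 mm from the axis, 13.5 mm above the disc.
- fin_ccw_side: The fin's flank on its anticlockwise side (38 x 5 x 27 mm plate), pushed to turn the dial clockwise. Origin at its centre, 27 mm from the axis, 13.5 mm above the disc. Pinching means pressing on both flanks at once.
- reset_button_top (a point): Centre of the top face of the black reset button, 28 mm across, in a steel housing on the control box's top, 140 mm from the dial's axis towards the box's -y end. It is pressed straight down; it springs back.
- reset_button (a joint): Button travel in m: 0 up, 0.006 fully down, which takes 5 N.
- control_box: Grey box bolted to the bench, dial and button on its top, 160 mm (x) by 270 mm (y), 90 mm high; origin at the centre of its underside. x points away from its robot side, y along its long side towards the dial end.
- oil_can: Bystander: upright bare metal can, 54 mm across, 115 mm high, beside the box's dial end; origin under its centre.
- spanner: Bystander: steel spanner 170 mm long lying flat on the bench beyond the box; origin under its middle.
- washer: Bystander: thick steel washer 48 mm across, 12 mm high, flat on the bench near the button end; origin under its centre.

How it is judged:
By the outcome, as a careful person would: the job done as asked, in the order asked, and still so for the second after the job is handed in, with the robot touching nothing.
It also fails if it takes over 67 s, if anything falls off the work surface, if the arm or the gripper's body presses on something with over 40 N, if the wrist force passes 120 N, or if a joint passes its speed limit or range.

## Working session

There is one attempt and no reset: what is moved stays moved. The work goes in short steps, Python scripts to look and compute and a tool call to move; the robot and the scene stay as the last step left them, time stands still between calls to the robot, and variables do not carry over. Pictures are saved under pics/ and viewed, about 8 in all and at most 12, crops included, and the job is handed in when it is done.

Besides the shell and the picture viewer there is one more tool, called as name([rows], argument=value, ...), one row to a line, values as JSON. step_arm: Moves the arm, as the interface text tells. Its arguments: {"type":"object","properties":{"rows":{"type":"array","items":{"type":"array","items":{"type":"array","items":{"type":"number"}}}},"squeeze":{"type":"number"}},"required":["rows"]}

```bash
mkdir -p pics; ls; cat > h.py <<'E'
import numpy as np, cv2
from station import robot
def snap(n,f):
    d=robot.grab_frame(n); cv2.imwrite(f'pics/{f}.png',d['color']); np.savez(f'{f}.npz',K=d['mtx'],T=d['cam_to_world']); return d
def ray(f,u,v):
    d=np.load(f+'.npz'); K,T=d['K'],d['T']
    p=np.linalg.solve(K,[u,v,1]); r=T[:3,:3]@[p[0],-p[1],-p[2]]
    return T[:3,3],r/np.linalg.norm(r)
def atz(f,u,v,z):
    o,r=ray(f,u,v); return o+r*(z-o[2])/r[2]
def tri(*obs):
    A=0;b=0
    for f,u,v in obs:
        o,r=ray(f,u,v); P=np.eye(3)-np.outer(r,r); A=A+P; b=b+P@o
    return np.linalg.solve(A,b)
def proj(f,p):
    d=np.load(f+'.npz'); T=np.linalg.inv(d['T']); c=T[:3,:3]@p+T[:3,3]
    q=d['K']@[c[0],-c[1],-c[2]]; return q[:2]/q[2]
E
python3 - <<'E'
from h import *
import cv2
a=snap('scene','s1');b=snap('side','d1');c=snap('wrist','w1')
print(robot.state())
for f in('s1','d1','w1'): print(f,np.load(f+'.npz')['T'].round(2).tolist(),np.load(f+'.npz')['K'].tolist())
print(a.keys())
E
```

```text
pics
{'t': 0.15, 'joint_pos': array([-7.19932163e+01,  2.83070831e+01,  7.71184960e+01, -1.19632386e-03,
        7.46270704e+01, -5.47177079e+00]), 'qvel': array([-0.06240743, -0.19544576, -0.01532152, -0.04831159,  0.00101089,
        0.00859416]), 'effort': array([-2.62476831e-03, -8.82540679e+01, -3.84067190e+01, -3.44309510e-04,
        7.09054570e-03,  9.17756665e-06]), 'tcp_pos': array([ 248.92002127, -573.01044927,  238.83597081]), 'eef_rot': array([[-3.03208133e-04,  3.98410737e-01, -9.17207061e-01],
       [ 8.67675729e-04, -9.17206653e-01, -3.98410847e-01],
       [-9.99999578e-01, -9.16639715e-04, -6.75868104e-05]]), 'wrist_force': array([ 0.45181889,  0.20950202, -0.1168817 ]), 'torque': array([-0.01553161, -0.0002644 , -0.02501332]), 'finger_gap': 0.9979371387002307}
s1 [[0.31, -0.72, 0.62, 1138.83], [0.95, 0.23, -0.2, -148.03], [0.0, 0.65, 0.76, 753.73], [0.0, 0.0, 0.0, 1.0]] [[462.38623095938544, 0.0, 316.13285534344374], [0.0, 462.38623095938544, 244.88900358018012], [0.0, 0.0, 1.0]]
d1 [[0.98, 0.15, -0.12, 495.92], [-0.19, 0.7, -0.69, -564.49], [-0.02, 0.7, 0.72, 736.48], [0.0, 0.0, 0.0, 1.0]] [[447.318252184738, 0.0, 315.0981834611055], [0.0, 447.318252184738, 240.57847026491305], [0.0, 0.0, 1.0]]
w1 [[0.4, 0.88, 0.26, 315.11], [-0.92, 0.38, 0.11, -544.74], [-0.0, -0.28, 0.96, 373.48], [0.0, 0.0, 0.0, 1.0]] [[420.46971572978504, 0.0, 320.80625502694187], [0.0, 420.46971572978504, 241.1692648690921], [0.0, 0.0, 1.0]]
dict_keys(['color', 'mtx', 'cam_to_world'])
```

View pics/s1.png

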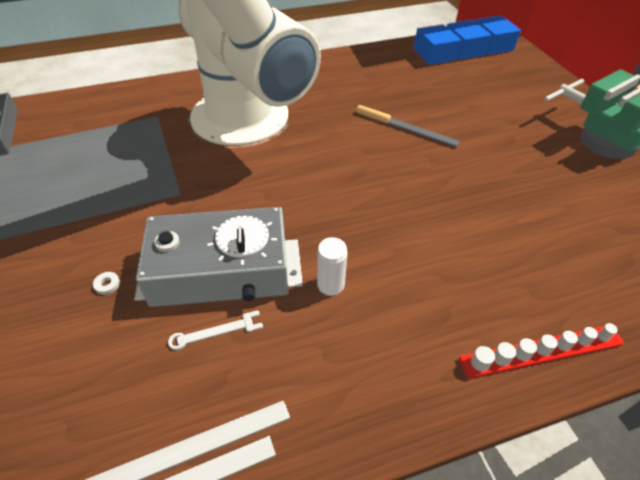

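View pics/d1.png

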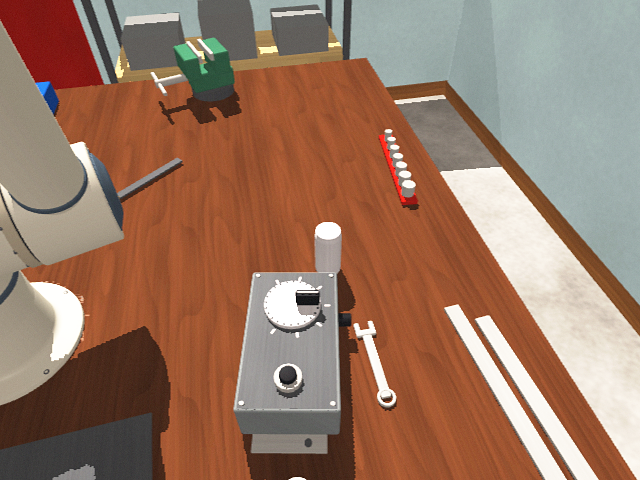

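The scene view shows the dial at about (242,236), the button at (166,239) and the can at (332,267). In the side view the dial is at (293,304), the button at (288,376) and the fin points roughly box +x. I'll zoom in on both.

```bash
python3 - <<'E'
from h import *
a=cv2.imread('pics/s1.png')[190:310,130:290];b=cv2.imread('pics/d1.png')[265:415,225:355]
a=cv2.resize(a,(400*1,300),interpolation=2);a=cv2.resize(cv2.imread('pics/s1.png')[200:305,135:305],None,fx=4,fy=4,interpolation=2)[:,:]
b=cv2.resize(b,None,fx=4,fy=4,interpolation=2)
cv2.imwrite('pics/c1.png',a);cv2.imwrite('pics/c2.png',b);print(a.shape,b.shape)
E
```

```text
(420, 680, 3) (600, 520, 3)
```

View pics/c1.png

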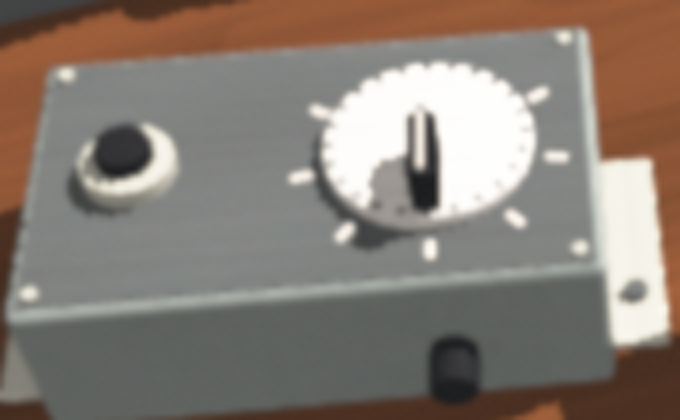

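View pics/c2.png

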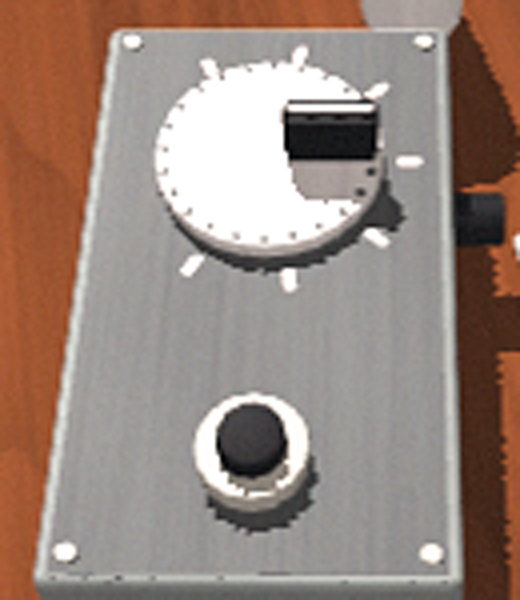

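c1 and c2 show all seven bars, with the fin at the fourth bar (0°), so it is at about click 3. The button is at c1 (123,150) and c2 (252,440). Next I'll triangulate.

```bash
python3 - <<'E'
from h import *
from scipy.optimize import least_squares as ls
P=lambda a,b: tri(('s1',135+a[0]/4-.4,200+a[1]/4-.4),('d1',225+b[0]/4-.4,265+b[1]/4-.4))
bars=[((537,95),(209,69)),((556,156),(300,56)),((515,217),(375,90)),((430,248),(410,161)),((345,232),(376,237)),((301,177),(289,279)),((320,111),(192,265))]
scr=[((565,37),(132,41)),((580,247),(424,41)),((66,75),(64,553)),((28,293),(431,553))]
B=np.array([P(*x) for x in bars]);S=np.array([P(*x) for x in scr])
print(B.round(1));print(S.round(1))
ang=np.radians(120-40*np.arange(7))
f=lambda p:(np.c_[p[0]+61*np.cos(ang+p[2]),p[1]+61*np.sin(ang+p[2])]-B[:,:2]).ravel()
r=ls(f,[*B[:,:2].mean(0),0]);print('dial',r.x[:2],np.degrees(r.x[2]),np.abs(r.fun).max(),'meanz',B[:,2].mean())
e=S[1]-S[3]+S[0]-S[2];print('yaw from screws',np.degrees(np.arctan2(e[1],e[0]))-90, S.mean(0))
bt=P((123,145),(252,432)); print('button',bt)
d=bt[:2]-r.x[:2];print(np.linalg.norm(d),np.degrees(np.arctan2(d[1],d[0]))+90)
# fin top: outer top / inner top
print('fin outer top',P((420,163),(376,103)),'inner',P((418,108),(288,103)))
E
```

```text
[[ 516.9  -39.8   92.5]
 [ 559.2  -41.3   93.1]
 [ 589.4  -68.5   93.1]
 [ 596.3 -110.2   93.7]
 [ 574.1 -145.3   92.7]
 [ 534.6 -158.6   93.1]
 [ 495.6 -143.1   93.1]]
[[ 483.9  -16.9   94. ]
 [ 617.1  -45.1   94. ]
 [ 433.2 -257.9   93.7]
 [ 566.5 -285.8   94.4]]
dial [536.28021172 -97.67157023] -11.663161620698808 0.5371458978335113 meanz 93.02904217064419
yaw from screws -11.866901181195757 [ 525.16977147 -151.43144352   94.02429879]
button [ 508.385785   -233.88234485  113.07120831]
139.03767174837273 -11.573507103413434
fin outer top [ 581.97653275 -106.95091431  135.21864331] inner [546.2796093  -99.74842377 133.89890389]
```

```bash
cat >> h.py <<'E'
C=np.array([536.3,-97.7]); YAW=-11.7
def pol(th,rad,tan):   # fin box-angle th, offsets in the fin frame -> world xy
    a=np.radians(th+YAW); return C+rad*np.array([np.cos(a),np.sin(a)])+tan*np.array([-np.sin(a),np.cos(a)])
def rows(targets):
    s=robot.state(); R=s['eef_rot']; p=s['tcp_pos']; psi=np.degrees(np.arctan2(R[1,1],R[0,1]))
    print('t',s['t'],'tcp',p.round(1),'psi',round(psi,1),'F',s['wrist_force'].round(1),'gap',round(s['finger_gap'],3),'J',s['joint_pos'].round(0))
    for x,y,z,q in targets:
        d=R.T@(np.array([x,y,z])-p)/1000; print([0,*d.round(4).tolist(),round((psi-q+180)%360-180,1)])
E
python3 -c "
from h import *
rows([(*pol(0,35,-30),200,-101.7)])"
```

```text
t 0.15 tcp [ 248.9 -573.   238.8] psi -66.5 F [ 0.5  0.2 -0.1] gap 0.998 J [-72.  28.  77.  -0.  75.  -5.]
[0, 0.0391, -0.2767, -0.4643, np.float64(35.2)]
```

step_arm([
  [[0,0.0391,-0.2767,-0.4643,35.2],[0,0.0391,-0.2767,-0.4643,35.2],[0,0.0391,-0.2767,-0.4643,35.2],[0,0.0391,-0.2767,-0.4643,35.2],[0,0.0391,-0.2767,-0.4643,35.2],[0,0.0391,-0.2767,-0.4643,35.2],[0,0.0391,-0.2767,-0.4643,35.2],[0,0.0391,-0.2767,-0.4643,35.2],[0,0.0391,-0.2767,-0.4643,35.2],[0,0.0391,-0.2767,-0.4643,35.2]],
])

```text
t: 0.98
tcp_pos: [484.4, -245.1, 210.0]
eef_rot: [[-0.0, -0.203, -0.979], [0.001, -0.979, 0.203], [-1.0, -0.001, 0.001]]
wrist_force: [1.3, -1.5, 0.0]
finger_gap: 0.002
```

```bash
python3 -c "
from h import *
rows([(*pol(0,35,-30),200,-101.7)])"
```

```text
t 0.9833 tcp [ 484.4 -245.1  210. ] psi -101.7 F [ 1.3 -1.5  0. ] gap 0.002 J [-33.  24.  91.   0.  66.  69.]
[0, 0.01, -0.1249, -0.0558, np.float64(-0.0)]
```

step_arm([
  [[0,0.01,-0.125,-0.056,0],[0,0.01,-0.125,-0.056,0],[0,0.01,-0.125,-0.056,0],[0,0.01,-0.125,-0.056,0],[0,0.01,-0.125,-0.056,0],[0,0.01,-0.125,-0.056,0],[0,0.01,-0.125,-0.056,0]],
])

```text
t: 1.57
tcp_pos: [564.2, -134.7, 199.9]
eef_rot: [[-0.001, -0.204, -0.979], [0.001, -0.979, 0.204], [-1.0, -0.001, 0.001]]
wrist_force: [0.2, -1.0, 0.2]
finger_gap: -0.002
```

```bash
python3 -c "
from h import *
rows([(*pol(0,35,-30),140,-101.7),(*pol(0,35,-30),116,-101.7)])
snap('side','d2');snap('scene','s2')
a=cv2.imread('pics/s2.png')[120:310,130:310];b=cv2.imread('pics/d2.png')[215:405,210:390]
cv2.imwrite('pics/c3.png',np.hstack([cv2.resize(x,(400,422),interpolation=2) for x in(a,b)]))"
```

```text
t 1.5667 tcp [ 564.2 -134.7  199.9] psi -101.7 F [ 0.2 -1.   0.2] gap -0.002 J [-19.  27.  86.   0.  67.  82.]
[0, 0.0599, -0.0005, -0.0003, np.float64(-0.0)]
[0, 0.0839, -0.0005, -0.0003, np.float64(-0.0)]
```

View pics/c3.png

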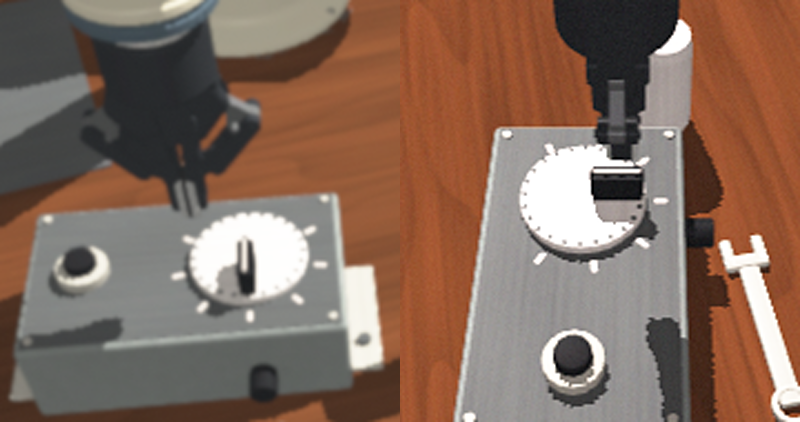

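The fingers hover, shut, over the fin's clockwise side. The knuckles bulge well above fin height and the can is clear. Descending.

step_arm([
  [[0,0.03,0,0,0],[0,0.06,0,0,0],[0,0.075,0,0,0],[0,0.084,0,0,0],[0,0.084,0,0,0],[0,0.084,0,0,0]],
])

```text
t: 2.17
tcp_pos: [564.1, -135.7, 116.6]
eef_rot: [[-0.0, -0.205, -0.979], [0.001, -0.979, 0.205], [-1.0, -0.001, 0.0]]
wrist_force: [-0.5, -0.3, 0.8]
finger_gap: -0.0
```

```bash
python3 -c "
from h import *
T=[]
for k in range(1,6): T.append((*pol(0,35,-30+3*k),116,-101.7))
rows(T)
print(); rows([(*pol(t,35,-21),116,-101.7+t) for t in range(0,105,5)])"
```

```text
t 2.1667 tcp [ 564.1 -135.7  116.6] psi -101.9 F [-0.5 -0.3  0.8] gap -0.0 J [-19.  33.  91.   0.  56.  82.]
[0, 0.0006, -0.0046, -0.0001, np.float64(-0.2)]
[0, 0.0006, -0.0076, -0.0001, np.float64(-0.2)]
[0, 0.0006, -0.0106, -0.0, np.float64(-0.2)]
[0, 0.0006, -0.0136, -0.0, np.float64(-0.2)]
[0, 0.0006, -0.0166, -0.0, np.float64(-0.2)]

t 2.1667 tcp [ 564.1 -135.7  116.6] psi -101.9 F [-0.5 -0.3  0.8] gap -0.0 J [-19.  33.  91.   0.  56.  82.]
[0, 0.0006, -0.0106, -0.0, np.float64(-0.2)]
[0, 0.0006, -0.0137, -0.0017, np.float64(-5.2)]
[0, 0.0006, -0.017, -0.0031, np.float64(-10.2)]
[0, 0.0006, -0.0204, -0.0043, np.float64(-15.2)]
[0, 0.0006, -0.0238, -0.0051, np.float64(-20.2)]
[0, 0.0006, -0.0274, -0.0056, np.float64(-25.2)]
[0, 0.0006, -0.0309, -0.0058, np.float64(-30.2)]
[0, 0.0006, -0.0345, -0.0057, np.float64(-35.2)]
[0, 0.0006, -0.038, -0.0053, np.float64(-40.2)]
[0, 0.0006, -0.0415, -0.0046, np.float64(-45.2)]
[0, 0.0006, -0.0449, -0.0035, np.float64(-50.2)]
[0, 0.0006, -0.0482, -0.0022, np.float64(-55.2)]
[0, 0.0006, -0.0514, -0.0006, np.float64(-60.2)]
[0, 0.0006, -0.0544, 0.0012, np.float64(-65.2)]
[0, 0.0006, -0.0573, 0.0034, np.float64(-70.2)]
[0, 0.0006, -0.06, 0.0057, np.float64(-75.2)]
[0, 0.0006, -0.0624, 0.0083, np.float64(-80.2)]
[0, 0.0006, -0.0646, 0.0111, np.float64(-85.2)]
[0, 0.0006, -0.0666, 0.0141, np.float64(-90.2)]
[0, 0.0006, -0.0682, 0.0172, np.float64(-95.2)]
[0, 0.0006, -0.0697, 0.0205, np.float64(-100.2)]
```

step_arm([
  [[0,0.0006,-0.004,0,0],[0,0.0006,-0.007,0,0],[0,0.0006,-0.0105,0,0],[0,0.0006,-0.0125,-0.001,-3],[0,0.0006,-0.0145,-0.002,-6],[0,0.0006,-0.0165,-0.003,-9.5],[0,0.0006,-0.0185,-0.0037,-12.5],[0,0.0006,-0.0205,-0.0043,-15.2],[0,0.0006,-0.022,-0.0048,-18],[0,0.0006,-0.0238,-0.0051,-20.2]],
])

```text
t: 3.0
tcp_pos: [574.6, -113.3, 116.8]
eef_rot: [[0.001, 0.148, -0.989], [0.0, -0.989, -0.148], [-1.0, 0.0, -0.001]]
wrist_force: [0.7, -1.2, 1.0]
finger_gap: -0.002
```

```bash
python3 -c "
from h import *
rows([(*pol(t,35,-21),116,-101.7+t) for t in range(20,56,4)])"
```

```text
t 3.0 tcp [ 574.6 -113.3  116.8] psi -81.5 F [ 0.7 -1.2  1. ] gap -0.002 J [-17.  33.  90.   0.  56.  64.]
[0, 0.0008, 0.0, 0.0006, np.float64(0.2)]
[0, 0.0008, -0.0024, -0.0008, np.float64(-3.8)]
[0, 0.0008, -0.005, -0.002, np.float64(-7.8)]
[0, 0.0008, -0.0077, -0.003, np.float64(-11.8)]
[0, 0.0008, -0.0104, -0.0039, np.float64(-15.8)]
[0, 0.0008, -0.0132, -0.0045, np.float64(-19.8)]
[0, 0.0008, -0.016, -0.005, np.float64(-23.8)]
[0, 0.0008, -0.0188, -0.0052, np.float64(-27.8)]
[0, 0.0008, -0.0217, -0.0053, np.float64(-31.8)]
```

step_arm([
  [[0,0.0008,-0.0024,-0.0008,-3.8],[0,0.0008,-0.005,-0.002,-7.8],[0,0.0008,-0.0077,-0.003,-11.8],[0,0.0008,-0.0104,-0.0039,-15.8],[0,0.0008,-0.0132,-0.0045,-19.8],[0,0.0008,-0.016,-0.005,-23.8],[0,0.0008,-0.0188,-0.0052,-27.8],[0,0.0008,-0.0217,-0.0053,-31.8]],
])

```text
t: 3.67
tcp_pos: [577.2, -90.9, 116.6]
eef_rot: [[0.002, 0.65, -0.76], [-0.001, -0.76, -0.65], [-1.0, 0.002, -0.001]]
wrist_force: [0.2, -3.8, -0.6]
finger_gap: 0.0
```

```bash
python3 -c "
from h import *
rows([(*pol(t,35,-21),116,-101.7+t) for t in range(56,92,4)])
snap('side','d3');snap('scene','s3')
a=cv2.imread('pics/s3.png')[120:310,130:310];b=cv2.imread('pics/d3.png')[215:405,210:390]
cv2.imwrite('pics/c4.png',np.hstack([cv2.resize(x,(400,422),interpolation=2) for x in(a,b)]))"
```

```text
t 3.6667 tcp [577.2 -90.9 116.6] psi -49.5 F [ 0.2 -3.8 -0.6] gap 0.0 J [-15.  33.  91.  -0.  56.  35.]
[0, 0.0006, -0.0028, -0.0008, np.float64(-3.8)]
[0, 0.0006, -0.0054, -0.0021, np.float64(-7.8)]
[0, 0.0006, -0.008, -0.0031, np.float64(-11.8)]
[0, 0.0006, -0.0107, -0.0039, np.float64(-15.8)]
[0, 0.0006, -0.0135, -0.0046, np.float64(-19.8)]
[0, 0.0006, -0.0163, -0.005, np.float64(-23.8)]
[0, 0.0006, -0.0192, -0.0053, np.float64(-27.8)]
[0, 0.0006, -0.022, -0.0053, np.float64(-31.8)]
[0, 0.0006, -0.0248, -0.0052, np.float64(-35.8)]
```

View pics/c4.png

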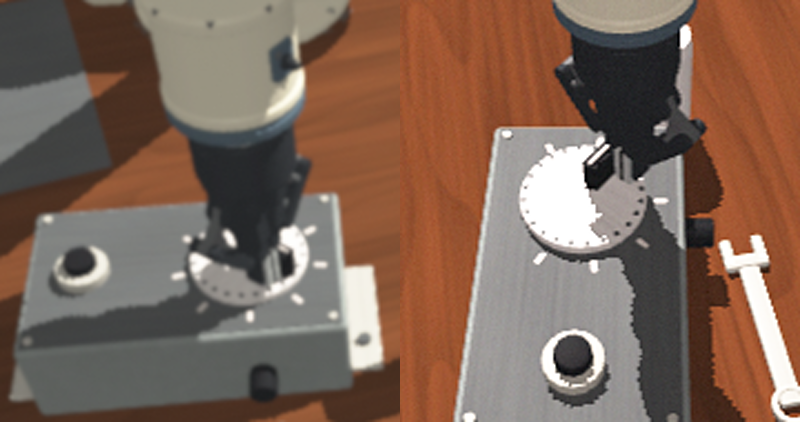

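The fin is being pushed at about 53°, with the finger flush against its clockwise flank (5 pictures viewed). Continuing.

step_arm([
  [[0,0.0006,-0.0028,-0.0008,-3.8],[0,0.0006,-0.0054,-0.0021,-7.8],[0,0.0006,-0.008,-0.0031,-11.8],[0,0.0006,-0.0107,-0.0039,-15.8],[0,0.0006,-0.0135,-0.0046,-19.8],[0,0.0006,-0.0163,-0.005,-23.8],[0,0.0006,-0.0192,-0.0053,-27.8],[0,0.0006,-0.022,-0.0053,-31.8],[0,0.0006,-0.0248,-0.0052,-35.8]],
])

```text
t: 4.52
tcp_pos: [565.7, -68.5, 116.5]
eef_rot: [[0.004, 0.971, -0.237], [-0.001, -0.237, -0.971], [-1.0, 0.004, -0.0]]
wrist_force: [2.9, -2.8, -1.4]
finger_gap: -0.001
```

```bash
python3 -c "
from h import *
rows([(*pol(t,35,-21),116,-101.7+t) for t in (91,94,97,100,103,106,109,112,115,118,120)])"
```

```text
t 4.5167 tcp [565.7 -68.5 116.5] psi -13.7 F [ 2.9 -2.8 -1.4] gap -0.001 J [-13.  32.  93.  -0.  55.   1.]
[0, 0.0005, -0.0025, -0.0007, np.float64(-3.0)]
[0, 0.0005, -0.0044, -0.0016, np.float64(-6.0)]
[0, 0.0005, -0.0063, -0.0025, np.float64(-9.0)]
[0, 0.0004, -0.0083, -0.0032, np.float64(-12.0)]
[0, 0.0004, -0.0104, -0.0039, np.float64(-15.0)]
[0, 0.0004, -0.0125, -0.0044, np.float64(-18.0)]
[0, 0.0004, -0.0145, -0.0048, np.float64(-21.0)]
[0, 0.0004, -0.0167, -0.0051, np.float64(-24.0)]
[0, 0.0004, -0.0188, -0.0053, np.float64(-27.0)]
[0, 0.0004, -0.0209, -0.0054, np.float64(-30.0)]
[0, 0.0004, -0.0223, -0.0054, np.float64(-32.0)]
```

step_arm([
  [[0,0.0005,-0.0025,-0.0007,-3],[0,0.0005,-0.0044,-0.0016,-6],[0,0.0005,-0.0063,-0.0025,-9],[0,0.0005,-0.0083,-0.0032,-12],[0,0.0005,-0.0104,-0.0039,-15],[0,0.0005,-0.0125,-0.0044,-18],[0,0.0005,-0.0145,-0.0048,-21],[0,0.0005,-0.0167,-0.0051,-24],[0,0.0005,-0.0188,-0.0053,-27]],
])

```text
t: 5.27
tcp_pos: [548.7, -58.6, 116.2]
eef_rot: [[0.004, 0.973, 0.23], [-0.001, 0.23, -0.973], [-1.0, 0.004, 0.002]]
wrist_force: [0.0, -0.3, -0.3]
finger_gap: 0.001
```

```bash
python3 -c "
from h import *
rows([(*pol(t,35,-21),116,-101.7+t) for t in (116,117,118,119,120,121)])"
```

```text
t 5.2667 tcp [548.7 -58.6 116.2] psi 13.3 F [ 0.  -0.3 -0.3] gap 0.001 J [-12.  31.  95.   0.  53. -26.]
[0, 0.0002, -0.0007, -0.0002, np.float64(-1.0)]
[0, 0.0002, -0.0013, -0.0005, np.float64(-2.0)]
[0, 0.0002, -0.0019, -0.0009, np.float64(-3.0)]
[0, 0.0002, -0.0025, -0.0012, np.float64(-4.0)]
[0, 0.0002, -0.0032, -0.0015, np.float64(-5.0)]
[0, 0.0002, -0.0038, -0.0018, np.float64(-6.0)]
```

step_arm([
  [[0,0,-0.0007,-0.0002,-1],[0,0,-0.0013,-0.0005,-2],[0,0,-0.0019,-0.0009,-3],[0,0,-0.0025,-0.0012,-4],[0,0,-0.0032,-0.0015,-5],[0,0,-0.0032,-0.0015,-5]],
])

```text
t: 5.77
tcp_pos: [545.8, -57.9, 116.5]
eef_rot: [[0.006, 0.949, 0.314], [-0.001, 0.314, -0.949], [-1.0, 0.005, 0.003]]
wrist_force: [4.0, 2.3, 1.8]
finger_gap: -0.003
```

```bash
python3 -c "
from h import *
rows([(*pol(t,35,-21),116,-101.7+t) for t in (120,121)])
snap('side','d4');snap('scene','s4')
a=cv2.imread('pics/s4.png')[120:310,130:310];b=cv2.imread('pics/d4.png')[215:405,210:390]
cv2.imwrite('pics/c5.png',np.hstack([cv2.resize(x,(400,422),interpolation=2) for x in(a,b)]))"
```

```text
t 5.7667 tcp [545.8 -57.9 116.5] psi 18.3 F [4.  2.3 1.8] gap -0.003 J [-12.  31.  96.   0.  53. -31.]
[0, 0.0005, -0.0006, -0.0002, np.float64(0.0)]
[0, 0.0005, -0.0012, -0.0006, np.float64(-1.0)]
```

View pics/c5.png

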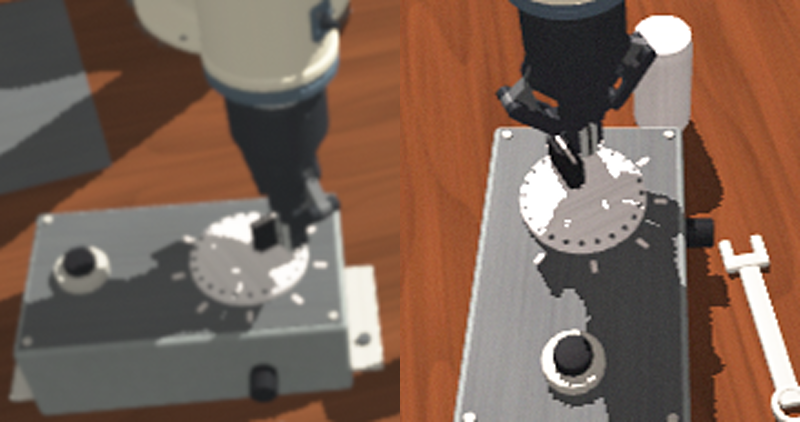

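The fin is at the stop (first bar) with about 4.6 N of contact (6 pictures viewed). Backing off, rising and going to the button.

step_arm([
  [[0,0,0.005,0,0],[0,0,0.01,0,0],[0,-0.03,0.011,0,0],[0,-0.06,0.011,0,0],[0,-0.075,0.011,0,0],[0,-0.075,0.011,0,0]],
])

```text
t: 6.37
tcp_pos: [557.5, -54.6, 194.7]
eef_rot: [[0.01, 0.95, 0.313], [-0.002, 0.313, -0.95], [-1.0, 0.009, 0.005]]
wrist_force: [0.3, -0.3, 0.2]
finger_gap: 0.001
```

```bash
python3 -c "
from h import *
rows([(508.1,-234.4,190,-11.7),(508.1,-234.4,140,-11.7)])"
```

```text
t 6.3667 tcp [557.5 -54.6 194.7] psi 18.2 F [ 0.3 -0.3  0.2] gap 0.001 J [-12.  26.  90.  -0.  64. -30.]
[0, 0.0045, -0.1032, 0.1553, np.float64(29.9)]
[0, 0.0545, -0.1036, 0.155, np.float64(29.9)]
```

step_arm([
  [[0,0.0045,-0.1032,0.1553,29.9],[0,0.0045,-0.1032,0.1553,29.9],[0,0.0045,-0.1032,0.1553,29.9],[0,0.0045,-0.1032,0.1553,29.9],[0,0.0045,-0.1032,0.1553,29.9],[0,0.0045,-0.1032,0.1553,29.9],[0,0.0345,-0.1035,0.1552,29.9],[0,0.0545,-0.1036,0.155,29.9],[0,0.0545,-0.1036,0.155,29.9],[0,0.0545,-0.1036,0.155,29.9]],
])

```text
t: 7.2
tcp_pos: [507.6, -233.5, 139.2]
eef_rot: [[0.007, 0.979, -0.201], [-0.0, -0.201, -0.979], [-1.0, 0.007, -0.001]]
wrist_force: [0.4, 0.0, 0.2]
finger_gap: -0.004
```

```bash
python3 -c "
from h import *
rows([(508.1,-234.4,140,-11.7)])
snap('side','d5');snap('scene','s5')
a=cv2.imread('pics/s5.png')[120:310,130:310];b=cv2.imread('pics/d5.png')[215:405,210:390]
cv2.imwrite('pics/c6.png',np.hstack([cv2.resize(x,(400,422),interpolation=2) for x in(a,b)]))"
```

```text
t 7.2 tcp [ 507.6 -233.5  139.2] psi -11.6 F [0.4 0.  0.2] gap -0.004 J [-31.  30.  93.   0.  57. -19.]
[0, -0.0008, 0.0007, 0.0008, np.float64(0.1)]
```

View pics/c6.png

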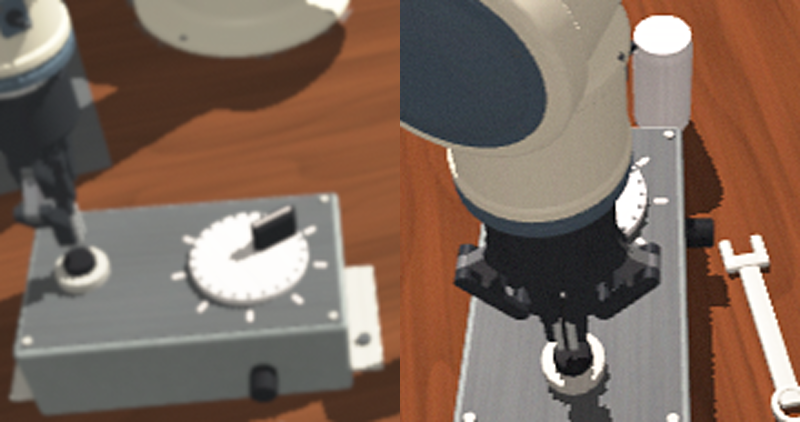

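The fin sits at the stop bar, and the fingertips are above the button (7 viewed). Pressing in small steps.

step_arm([
  [[0,0.004,0.0007,0.0008,0],[0,0.008,0.0007,0.0008,0],[0,0.012,0.0007,0.0008,0],[0,0.014,0.0007,0.0008,0],[0,0.016,0.0007,0.0008,0],[0,0.018,0.0007,0.0008,0],[0,0.019,0.0007,0.0008,0]],
])

```text
t: 7.88
tcp_pos: [509.3, -235.1, 121.6]
eef_rot: [[0.01, 0.979, -0.202], [-0.002, -0.201, -0.979], [-1.0, 0.01, 0.0]]
wrist_force: [-0.2, -0.7, 0.4]
finger_gap: 0.001
```

step_arm([
  [[0,0.001,0,0,0],[0,0.002,0,0,0],[0,0.002,0,0,0]],
])

```text
t: 8.13
tcp_pos: [509.4, -235.1, 119.5]
eef_rot: [[0.01, 0.979, -0.202], [-0.002, -0.201, -0.979], [-1.0, 0.01, 0.0]]
wrist_force: [-1.3, -0.2, 2.5]
finger_gap: 0.003
```

step_arm([
  [[0,0.001,0,0,0],[0,0.002,0,0,0],[0,0.002,0,0,0]],
])

```text
t: 8.38
tcp_pos: [509.4, -235.1, 117.5]
eef_rot: [[0.01, 0.979, -0.201], [-0.002, -0.201, -0.979], [-1.0, 0.01, 0.0]]
wrist_force: [-1.1, 0.4, 2.8]
finger_gap: 0.005
```

step_arm([
  [[0,0.001,0,0,0],[0,0.002,0,0,0],[0,0.003,0,0,0],[0,0.003,0,0,0]],
])

```text
t: 8.72
tcp_pos: [509.4, -235.1, 114.9]
eef_rot: [[0.01, 0.979, -0.201], [-0.002, -0.201, -0.979], [-1.0, 0.011, 0.0]]
wrist_force: [-3.9, 2.3, 14.1]
finger_gap: 0.0
```

step_arm([
  [[0,0.001,0,0,0],[0,0.001,0,0,0],[0,0.001,0,0,0]],
])

```text
t: 8.97
tcp_pos: [509.5, -235.2, 114.7]
eef_rot: [[0.011, 0.979, -0.201], [-0.003, -0.201, -0.98], [-1.0, 0.011, 0.001]]
wrist_force: [-5.7, 3.2, 22.3]
finger_gap: -0.002
```

The button bottomed after about 6 mm (force rose to 22 N). Releasing.

step_arm([
  [[0,-0.003,0,0,0],[0,-0.008,0,0,0],[0,-0.03,0,0,0],[0,-0.06,0,0,0],[0,-0.085,0,0,0],[0,-0.085,0,0,0]],
])

```text
t: 9.47
tcp_pos: [510.5, -236.0, 204.2]
eef_rot: [[0.017, 0.979, -0.201], [-0.006, -0.201, -0.98], [-1.0, 0.018, 0.003]]
wrist_force: [0.0, -1.0, 1.0]
finger_gap: 0.005
```

```bash
python3 -c "
from h import *
q=-11.7+120-90
rows([(*pol(120,35,31),195,q),(*pol(120,35,31),116,q)])"
```

```text
t 9.4667 tcp [ 510.5 -236.   204.2] psi -11.6 F [ 0. -1.  1.] gap 0.005 J [-31.  25.  89.   0.  65. -19.]
[0, 0.008, -0.047, -0.1556, np.float64(-29.9)]
[0, 0.087, -0.0484, -0.1558, np.float64(-29.9)]
```

step_arm([
  [[0,0.008,-0.047,-0.1556,-29.9],[0,0.008,-0.047,-0.1556,-29.9],[0,0.008,-0.047,-0.1556,-29.9],[0,0.008,-0.047,-0.1556,-29.9],[0,0.008,-0.047,-0.1556,-29.9],[0,0.008,-0.047,-0.1556,-29.9],[0,0.008,-0.047,-0.1556,-29.9],[0,0.008,-0.047,-0.1556,-29.9]],
])

```text
t: 10.13
tcp_pos: [496.2, -75.1, 194.9]
eef_rot: [[0.017, 0.95, 0.311], [-0.006, 0.312, -0.95], [-1.0, 0.014, 0.011]]
wrist_force: [0.6, 1.0, 0.2]
finger_gap: -0.003
```

```bash
python3 -c "
from h import *
q=-11.7+120-90
rows([(*pol(120,35,31),195,q),(*pol(120,35,31),116,q)])
snap('side','d6');snap('scene','s6')
a=cv2.imread('pics/s6.png')[120:310,130:310];b=cv2.imread('pics/d6.png')[215:405,210:390]
cv2.imwrite('pics/c7.png',np.hstack([cv2.resize(x,(400,422),interpolation=2) for x in(a,b)]))"
```

```text
t 10.1333 tcp [496.2 -75.1 194.9] psi 18.2 F [0.6 1.  0.2] gap -0.003 J [-15.  21.  98.  -0.  60. -33.]
[0, -0.0001, -0.0, -0.0009, np.float64(-0.1)]
[0, 0.0789, -0.0011, -0.0018, np.float64(-0.1)]
```

View pics/c7.png

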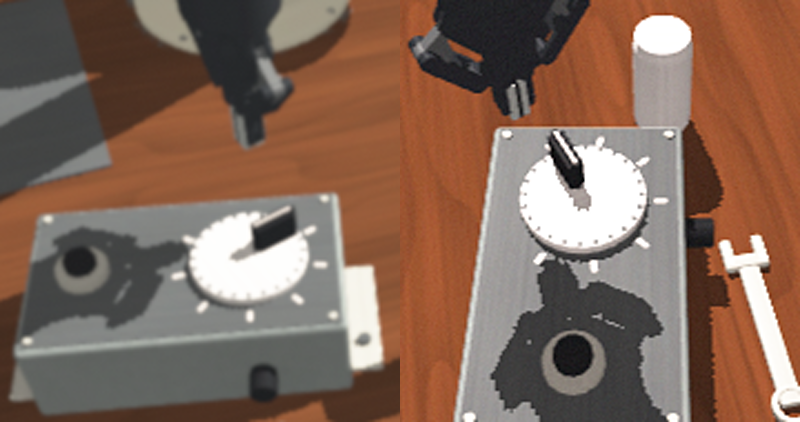

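The button is back up, the fin is at the stop, and the finger is ready on the anticlockwise side (8 viewed). Descending.

step_arm([
  [[0,0.03,0,0,0],[0,0.055,0,-0.001,0],[0,0.07,-0.0011,-0.0018,0],[0,0.079,-0.0011,-0.0018,0],[0,0.079,-0.0011,-0.0018,0]],
])

```text
t: 10.65
tcp_pos: [495.1, -74.8, 114.3]
eef_rot: [[0.014, 0.951, 0.31], [-0.006, 0.31, -0.951], [-1.0, 0.012, 0.01]]
wrist_force: [-1.4, 0.4, -0.4]
finger_gap: 0.001
```

```bash
cat >>h.py <<'E'
def cw(ths,tan=21.3): rows([(*pol(t,35,tan),116,YAW-90+t) for t in ths])
E
python3 -c "
from h import *
rows([(*pol(120,35,t),116,18.3) for t in (28,25,22)])
cw(range(120,90,-4))"
```

```text
t 10.65 tcp [495.1 -74.8 114.3] psi 18.1 F [-1.4  0.4 -0.4] gap 0.001 J [-15.  28. 103.  -0.  48. -33.]
[0, -0.0016, 0.004, -0.0003, np.float64(-0.2)]
[0, -0.0016, 0.007, -0.0003, np.float64(-0.2)]
[0, -0.0015, 0.01, -0.0003, np.float64(-0.2)]
t 10.65 tcp [495.1 -74.8 114.3] psi 18.1 F [-1.4  0.4 -0.4] gap 0.001 J [-15.  28. 103.  -0.  48. -33.]
[0, -0.0015, 0.0107, -0.0003, np.float64(-0.2)]
[0, -0.0015, 0.0132, -0.0017, np.float64(3.8)]
[0, -0.0015, 0.0157, -0.003, np.float64(7.8)]
[0, -0.0015, 0.0184, -0.004, np.float64(11.8)]
[0, -0.0015, 0.0211, -0.0049, np.float64(15.8)]
[0, -0.0014, 0.0239, -0.0056, np.float64(19.8)]
[0, -0.0014, 0.0267, -0.006, np.float64(23.8)]
[0, -0.0014, 0.0296, -0.0063, np.float64(27.8)]
```

step_arm([
  [[0,-0.0015,0.004,-0.0003,0],[0,-0.0015,0.007,-0.0003,0],[0,-0.0015,0.0107,-0.0003,0],[0,-0.0015,0.0132,-0.0017,3.8],[0,-0.0015,0.0157,-0.003,7.8],[0,-0.0015,0.0184,-0.004,11.8],[0,-0.0015,0.0211,-0.0049,15.8],[0,-0.0015,0.0239,-0.0056,19.8],[0,-0.0015,0.0267,-0.006,23.8]],
])

```text
t: 11.4
tcp_pos: [519.2, -60.7, 116.9]
eef_rot: [[0.015, 0.995, -0.103], [-0.006, -0.103, -0.995], [-1.0, 0.016, 0.004]]
wrist_force: [-0.5, 0.7, -1.2]
finger_gap: 0.001
```

```bash
python3 -c "
from h import *
cw(range(92,52,-4))"
```

```text
t 11.4 tcp [519.2 -60.7 116.9] psi -5.9 F [-0.5  0.7 -1.2] gap 0.001 J [-13.  29. 100.  -0.  50.  -7.]
[0, 0.0009, 0.0018, -0.0013, np.float64(3.8)]
[0, 0.001, 0.0044, -0.0025, np.float64(7.8)]
[0, 0.001, 0.0071, -0.0036, np.float64(11.8)]
[0, 0.001, 0.0098, -0.0044, np.float64(15.8)]
[0, 0.0011, 0.0126, -0.0051, np.float64(19.8)]
[0, 0.0011, 0.0154, -0.0056, np.float64(23.8)]
[0, 0.0012, 0.0183, -0.0059, np.float64(27.8)]
[0, 0.0012, 0.0211, -0.0059, np.float64(31.8)]
[0, 0.0013, 0.024, -0.0058, np.float64(35.8)]
[0, 0.0013, 0.0268, -0.0055, np.float64(39.8)]
```

step_arm([
  [[0,0.001,0.0018,-0.0013,3.8],[0,0.001,0.0044,-0.0025,7.8],[0,0.001,0.0071,-0.0036,11.8],[0,0.001,0.0098,-0.0044,15.8],[0,0.001,0.0126,-0.0051,19.8],[0,0.001,0.0154,-0.0056,23.8],[0,0.001,0.0183,-0.0059,27.8],[0,0.001,0.0211,-0.0059,31.8],[0,0.001,0.024,-0.0058,35.8],[0,0.001,0.0268,-0.0055,39.8]],
])

```text
t: 12.23
tcp_pos: [547.1, -57.7, 117.1]
eef_rot: [[0.016, 0.696, -0.718], [-0.006, -0.718, -0.696], [-1.0, 0.016, -0.007]]
wrist_force: [0.5, 1.1, -1.2]
finger_gap: -0.001
```

```bash
python3 -c "
from h import *
cw(range(52,12,-4))"
```

```text
t 12.2333 tcp [547.1 -57.7 117.1] psi -45.9 F [ 0.5  1.1 -1.2] gap -0.001 J [-12.  31.  96.  -0.  52.  34.]
[0, 0.0011, 0.0022, -0.0007, np.float64(3.8)]
[0, 0.0012, 0.0048, -0.0019, np.float64(7.8)]
[0, 0.0012, 0.0075, -0.003, np.float64(11.8)]
[0, 0.0013, 0.0102, -0.0038, np.float64(15.8)]
[0, 0.0013, 0.013, -0.0045, np.float64(19.8)]
[0, 0.0014, 0.0158, -0.005, np.float64(23.8)]
[0, 0.0014, 0.0186, -0.0053, np.float64(27.8)]
[0, 0.0015, 0.0215, -0.0053, np.float64(31.8)]
[0, 0.0015, 0.0244, -0.0052, np.float64(35.8)]
[0, 0.0015, 0.0272, -0.0049, np.float64(39.8)]
```

step_arm([
  [[0,0.0013,0.0022,-0.0007,3.8],[0,0.0013,0.0048,-0.0019,7.8],[0,0.0013,0.0075,-0.003,11.8],[0,0.0013,0.0102,-0.0038,15.8],[0,0.0013,0.013,-0.0045,19.8],[0,0.0013,0.0158,-0.005,23.8],[0,0.0013,0.0186,-0.0053,27.8],[0,0.0013,0.0215,-0.0053,31.8],[0,0.0013,0.0244,-0.0052,35.8],[0,0.0013,0.0272,-0.0049,39.8]],
])

```text
t: 13.07
tcp_pos: [570.4, -73.8, 117.1]
eef_rot: [[0.017, 0.071, -0.997], [-0.006, -0.997, -0.071], [-1.0, 0.007, -0.017]]
wrist_force: [0.1, 0.4, 0.1]
finger_gap: -0.003
```

```bash
python3 -c "
from h import *
cw([12,8,4,0,-4,-8,-12,-15,-17,-19,-21,-23])
snap('side','d7');snap('scene','s7')
a=cv2.imread('pics/s7.png')[120:310,130:310];b=cv2.imread('pics/d7.png')[215:405,210:390]
cv2.imwrite('pics/c8.png',np.hstack([cv2.resize(x,(400,422),interpolation=2) for x in(a,b)]))"
```

```text
t 13.0667 tcp [570.4 -73.8 117.1] psi -85.9 F [0.1 0.4 0.1] gap -0.003 J [-13.  32.  93.  -0.  54.  73.]
[0, 0.0011, 0.0025, -0.0006, np.float64(3.8)]
[0, 0.0012, 0.0051, -0.0018, np.float64(7.8)]
[0, 0.0012, 0.0077, -0.0029, np.float64(11.8)]
[0, 0.0012, 0.0105, -0.0038, np.float64(15.8)]
[0, 0.0013, 0.0133, -0.0044, np.float64(19.8)]
[0, 0.0013, 0.0161, -0.0049, np.float64(23.8)]
[0, 0.0013, 0.0189, -0.0052, np.float64(27.8)]
[0, 0.0013, 0.0211, -0.0053, np.float64(30.8)]
[0, 0.0014, 0.0225, -0.0052, np.float64(32.8)]
[0, 0.0014, 0.0239, -0.0052, np.float64(34.8)]
[0, 0.0014, 0.0253, -0.0051, np.float64(36.8)]
[0, 0.0014, 0.0268, -0.0049, np.float64(38.8)]
```

View pics/c8.png

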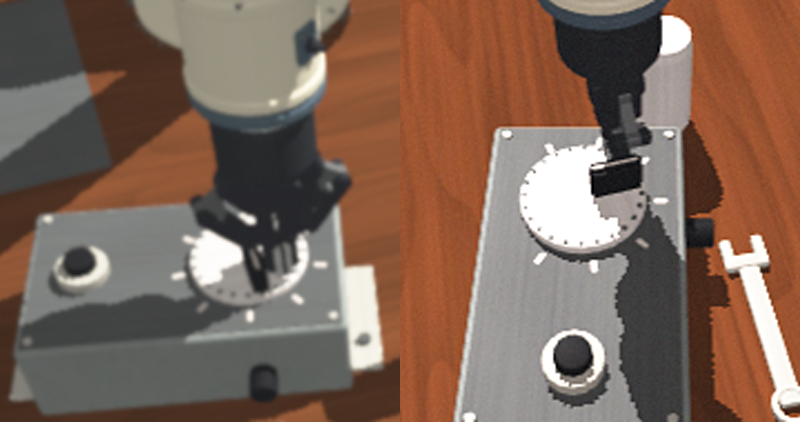

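The fin is around 13°, in contact or mid-snap towards click 3 (9 viewed). I'll continue, slowly near the last crest.

step_arm([
  [[0,0.0012,0.0025,-0.0006,3.8],[0,0.0012,0.0051,-0.0018,7.8],[0,0.0012,0.0077,-0.0029,11.8],[0,0.0012,0.0105,-0.0038,15.8],[0,0.0012,0.0133,-0.0044,19.8],[0,0.0013,0.0161,-0.0049,23.8],[0,0.0013,0.0189,-0.0052,27.8],[0,0.0013,0.0211,-0.0053,30.8],[0,0.0013,0.0211,-0.0053,30.8]],
])

```text
t: 13.92
tcp_pos: [577.8, -94.7, 116.6]
eef_rot: [[0.019, -0.448, -0.894], [-0.007, -0.894, 0.448], [-1.0, -0.002, -0.02]]
wrist_force: [-0.7, 0.8, 1.0]
finger_gap: 0.001
```

```bash
python3 -c "
from h import *
cw([-16,-17,-18,-19,-20,-21,-22,-23,-24,-25])"
```

```text
t 13.9167 tcp [577.8 -94.7 116.6] psi -116.6 F [-0.7  0.8  1. ] gap 0.001 J [-15.  33.  91.  -0.  55. 102.]
[0, 0.0006, 0.0006, 0.0004, np.float64(1.1)]
[0, 0.0006, 0.0012, 0.0, np.float64(2.1)]
[0, 0.0006, 0.0018, -0.0003, np.float64(3.1)]
[0, 0.0006, 0.0025, -0.0006, np.float64(4.1)]
[0, 0.0006, 0.0031, -0.001, np.float64(5.1)]
[0, 0.0006, 0.0038, -0.0013, np.float64(6.1)]
[0, 0.0006, 0.0044, -0.0016, np.float64(7.1)]
[0, 0.0006, 0.0051, -0.0019, np.float64(8.1)]
[0, 0.0006, 0.0057, -0.0021, np.float64(9.1)]
[0, 0.0006, 0.0064, -0.0024, np.float64(10.1)]
```

step_arm([
  [[0,0.0006,0.0012,0,2.1],[0,0.0006,0.0025,-0.0006,4.1],[0,0.0006,0.0038,-0.0013,6.1],[0,0.0006,0.0051,-0.0019,8.1],[0,0.0006,0.0064,-0.0024,10.1],[0,0.0006,0.0064,-0.0024,10.1],[0,0.0006,0.0064,-0.0024,10.1]],
])

```text
t: 14.5
tcp_pos: [577.2, -101.4, 116.3]
eef_rot: [[0.019, -0.595, -0.803], [-0.007, -0.804, 0.595], [-1.0, -0.006, -0.019]]
wrist_force: [-0.3, 1.1, 0.4]
finger_gap: -0.003
```

```bash
python3 -c "
from h import *
cw([-25,-26,-28,-30])
snap('side','d8');snap('scene','s8')
a=cv2.imread('pics/s8.png')[120:310,130:310];b=cv2.imread('pics/d8.png')[215:405,210:390]
cv2.imwrite('pics/c9.png',np.hstack([cv2.resize(x,(400,422),interpolation=2) for x in(a,b)]))"
```

```text
t 14.5 tcp [ 577.2 -101.4  116.3] psi -126.5 F [-0.3  1.1  0.4] gap -0.003 J [-16.  33.  91.  -0.  55. 111.]
[0, 0.0003, 0.0002, 0.0001, np.float64(0.2)]
[0, 0.0003, 0.0008, -0.0003, np.float64(1.2)]
[0, 0.0003, 0.002, -0.001, np.float64(3.2)]
[0, 0.0003, 0.0033, -0.0017, np.float64(5.2)]
```

View pics/c9.png

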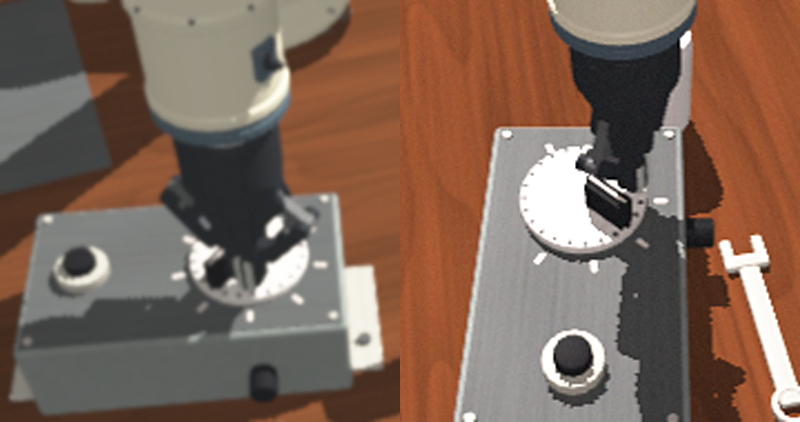

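The fin has snapped ahead towards the −40° bar (fourth click), with a gap opening to the finger (10 viewed). Backing away and rising, then a clear check.

step_arm([
  [[0,0,-0.005,0,0],[0,0,-0.01,0,0],[0,-0.03,-0.01,0,0],[0,-0.06,-0.01,0,0],[0,-0.09,-0.03,0,0],[0,-0.11,-0.07,0.03,0],[0,-0.13,-0.1,0.06,0],[0,-0.15,-0.12,0.1,0],[0,-0.15,-0.12,0.1,0],[0,-0.15,-0.12,0.1,0]],
])

```text
t: 15.43
tcp_pos: [564.9, 59.8, 267.4]
eef_rot: [[0.022, -0.592, -0.805], [-0.006, -0.806, 0.592], [-1.0, -0.008, -0.021]]
wrist_force: [1.2, -0.6, 0.2]
finger_gap: -0.001
```

```bash
python3 -c "
from h import *
rows([])
snap('side','d9');snap('scene','s9')
for n in 'sd': print([proj(n+'9',np.array([*pol(-40,r,0),130])).round(1).tolist() for r in (6,48)])
a=cv2.imread('pics/s9.png')[120:310,130:310];b=cv2.imread('pics/d9.png')[215:405,210:390]
cv2.imwrite('pics/c10.png',np.hstack([cv2.resize(x,(400,422),interpolation=2) for x in(a,b)]))"
```

```text
t 15.4333 tcp [564.9  59.8 267.4] psi -126.3 F [ 1.2 -0.6  0.2] gap -0.001 J [  0.  22.  84.  -0.  73. 127.]
[[237.7, 225.3], [222.5, 239.5]]
[[293.9, 294.3], [312.6, 307.3]]
```

View pics/c10.png

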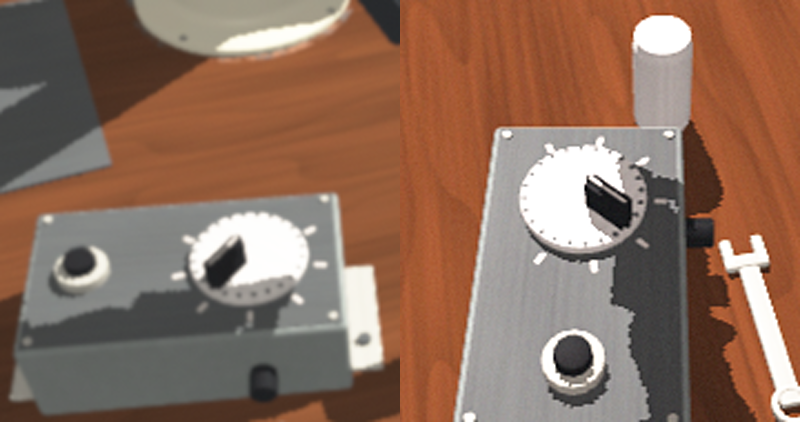

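The fin points at the −40° bar, the fourth click; the predicted outer end (205,265) matches the observed one at about (208,266). The button is up and the bystanders haven't moved.

```bash
python3 -c "
from station import robot
print(robot.hand_in())"
```

```text
the job is handed in; nothing more can be done
None
```

The job is done and handed in at about 15.5 s of the 67 s allowed. All pushing was with the backs of the shut fingers, so the fin was never pinched.

- **Back to the stop:** I pushed the fin anticlockwise from the third click, where I found it. It stopped solidly at about 4.6 N, and the next picture showed it at the most anticlockwise bar.
- **Reset button:** I pressed it until it bottomed, about 6 mm down, then released it. The force reached about 22 N on the fingertips at the bottom, more than the 5 N it needs. A picture afterwards showed the button back up.
- **Four clicks clockwise:** I pushed the fin on and stopped just past the last crest, so it snapped ahead into the fourth click. Then I backed the arm clear.

The last picture shows the fin on the fourth-click bar, within about 2 pixels of where I predicted it, with the wrist force about zero. The oil can and spanner looked unmoved. The washer was outside the later pictures, so I didn't look at it again, but the arm never went down near it. No check failed or disagreed.

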